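Drive the brass eyelet die out of its bore with the drift

TASK

One of the two eyelet dies held in the bores of the grey knock-out stand is brass, the other is dark steel. Take the drift with the yellow handle out of its wooden rest and push it down through the bore that holds the brass die, until the die drops out underneath into the stand's tray and the drift's collar is down on the stand. Let go and leave the drift standing in that bore; leave the steel die where it is.

Things in the scene. Friction and masses are not known exactly. Their poses are not given: they have to be found in the camera images.
- drift_handle (a point): The drift, upright in a wooden rest (64 x 64 x 66 mm high). Point: centre of its yellow handle (24 mm across, 50 mm long); z up along its axis. Below the handle a steel collar, 54 mm across, 8 mm thick, underside 33 mm below the point, resting on the block; below that a steel stem 14 mm across, 60 mm long, pointed tip 93 mm below the point and 60 mm deep in the block's 20 mm hole. 0.2 kg.
- brass_die_mid (a point): The brass (yellow metal) die to push out: solid cylinder 26 mm across, 24 mm high, dark dot on top. Point: its centre. It starts upright on the axis of one of the stand's bores, centre 88 mm above the table, top 10 mm below the stand's top, seen through the mouth. Two sprung shoes grip it: it takes a push of 4 to 10 N (to 18 N off-centre), slides 20 mm, then falls free. 0.08 kg.
- steel_die_mid (a point): The dark steel die, same shape and size, held in the same way in the other bore. Point: its centre. It stays where it is.
- stand: Grey stand fixed to the table. Origin on the table under its middle, z up, y along the two bores. Plate 90 (x) x 166 (y) mm, underside 72, top 110 mm high, on end legs over a dark tray (100 x 190 mm, floor 10 mm high). Vertical through bores at y = +42 and -42 mm, 30 mm across; top mouth funnels from 46 mm over 8 mm depth. Drift's collar down on top: handle centre 143 mm above the table.
There are look-alikes about, which are no part of the job. What is shaped like the part that bears drift_handle but blue is not meant.

How it is judged:
By the outcome, as a careful person would: the job done as asked, in the order asked, and still so for the second after the job is handed in, with the robot touching nothing.
It also fails if it takes over 40 s, if anything falls off the work surface, if the arm or the gripper's body presses on something with over 40 N, if the wrist force passes 120 N, or if a joint passes its speed limit or range.

ROBOT

A 6-joint arm with a two-finger parallel gripper is mounted at the origin on the work surface; the furniture and walls round the work are solid. World frame = base frame: x ahead of the robot, y to its left, z up, the work surface at z = 0. Lengths are in m, angles in rad, forces in N, time in s.
With the tool pointing down it reaches from about 0.3 to 0.85 m from the base axis. Payload 4.2 kg.
Tool frame: the origin (TCP) lies midway between the tips of the shut fingers; the grasp point (between the pads) lies 19 mm behind it; z points along the fingers, y is the line along which they close (so a half turn about z gives the same grasp; the last joint's range is limited). The gripper opens to 91 mm and grips with 3 to 60 N. Pads are 32 mm wide; open, the fingers measure 118 mm over their backs; the gripper's body (76 mm by 178 mm) begins 60 mm behind the grasp point.
Start: joints at [1.305, 0.32, 1.565, -0, 1.257, -0.02], TCP at [0.14, 0.558, 0.214] pointing down, gripper open.
Joint ranges: [-3.11, 3.11], [-0.84, 2.01], [0.21, 2.61], [-1.34, 4.49], [0.05, 2.63], [-2.56, 2.56]. Speed limits (rad/s): [2.57, 2.57, 3.14, 3.14, 3.14, 3.14].

INTERFACE

Orientations are given as a 3x3 rotation matrix whose columns are the frame's x, y, z axes.
In Python, from station import telemetry, vision, finish_job gives the robot as it stands.
- The arm moves only by the tool jog_arm, never from a script. Its argument "moves" is a list of rows, each an object of numbers: "tx", "ty", "tz": the shift along the tool's x, y, z in m; "wx", "wy", "wz": the turn, a rotation vector about the tool's x, y, z in degrees; "fingers": the finger opening in m, from 0 to 0.0912. A call has 1 to 12 rows; each row is the pose to reach, as a shift and turn from the pose commanded when the call began, along the tool's axes at that moment; what a row does not reach only later rows make up. A row lasts 1/10 s, in which the tool goes at most 50 mm and 8.59 degrees, less where a joint would pass 70% of its speed; a pose out of reach is approached as far as the arm can. A call with a gripper value outside its range is refused whole. The fingers move at their own pace and stop on an object; "squeeze" is the grip in N (left out, the last holds). Time passes only in rows, so rows that repeat a pose let the fingers close. It gives the time, the measured TCP pose, the force, the opening and the grip force at its end, in the units of the state.
- telemetry.get_state(): the state, without advancing time (a new reading comes with each control period).
- vision.camera(name): name is "side" or "top"; returns the picture (384x512x3 uint8, red, green, blue); there is no depth.
- vision.calibration(name): a dict with "camera_matrix" (3x3 intrinsics, pixels), "k1" (the pictures are not rectified: a ray, as slopes to the right and down, at radius r is drawn at 1 + k1 r^2 times it, then the intrinsics apply), "xyz" and "rotation" of the camera in the world. Camera axes: x right, y down, z forward; pixel columns grow to the right and rows downward; lengths in m; the calibration is good to about 2 mm. A picture is of the moment at which its call begins. calibration takes no time and is no camera call.
- finish_job(): hands the job in; it is judged then, once.
The state is a dict: "clock": time; "joint_positions": joint angles; "joint_velocities": joint speeds; "joint_torque": joint torques, N m; "tcp_pos": TCP position; "orientation": TCP orientation; "force": force on the tool from outside, world axes, zero at the start; "torque": the same for the moment, N m; "opening": finger opening in m; "gripper_force": force on a finger pad.
Only numpy, scipy, OpenCV 4.12 (cv2) and the standard library are available. Lean on these libraries where they do the work, as an engineer would, in place of code of your own. Each camera call takes 0.05 s, during which the arm holds its last target. There are 200 camera calls.

## Working session

There is one attempt and no reset: what is moved stays moved. The work goes in short steps, Python scripts to look and compute and a tool call to move; the robot and the scene stay as the last step left them, time stands still between calls to the robot, and variables do not carry over. Pictures are saved under pics/ and viewed, at most 10 in all, crops included, and the job is handed in when it is done.

Besides the shell and the picture viewer there is one more tool, called after "Request:" as a command line: name --argument value ..., lists and objects as JSON in quotes. jog_arm: Moves the arm, as the interface text tells. Its arguments: {"type":"object","properties":{"moves":{"type":"array"},"squeeze":{"type":"number"}},"required":["moves"]}

```bash
mkdir -p pics; ls; python3 - <<'E'
from station import telemetry, vision
import cv2
for n in("top","side"):
    im=vision.camera(n); cv2.imwrite(f"pics/{n}0.png",im[:,:,::-1]); c=vision.calibration(n); print(n,c)
s=telemetry.get_state(); print(s['clock'],s['tcp_pos'],s['orientation'],s['opening'],s['force'])
E
```

```text
pics
top {'camera_matrix': array([[499.966798  ,   0.        , 257.82713266],
       [  0.        , 499.966798  , 198.9921219 ],
       [  0.        ,   0.        ,   1.        ]]), 'k1': -0.06796962841285578, 'xyz': array([ 0.20316434, -0.17722321,  1.56276138]), 'rotation': array([[-0.0163015 , -0.98548813,  0.16895977],
       [-0.99982026,  0.01443025, -0.01229718],
       [ 0.00968059, -0.16912987, -0.98554623]])}
side {'camera_matrix': array([[457.23895323,   0.        , 257.19719935],
       [  0.        , 457.23895323, 189.81696514],
       [  0.        ,   0.        ,   1.        ]]), 'k1': -0.17434563080947318, 'xyz': array([0.16522809, 1.20610358, 0.67203163]), 'rotation': array([[-0.97915659, -0.07444613,  0.18897129],
       [-0.20307793,  0.37453598, -0.90470004],
       [-0.00342513, -0.9242189 , -0.38184774]])}
0.1 [0.13979737 0.55729879 0.21322476] [[-9.69945315e-01  2.43322702e-01 -3.86004227e-04]
 [ 2.43323008e-01  9.69944188e-01 -1.47860991e-03]
 [ 1.46231974e-05 -1.52809447e-03 -9.99998832e-01]] 0.09118264124691278 [-0.58061301 -0.33098643 -0.82142294]
```

View pics/top0.png

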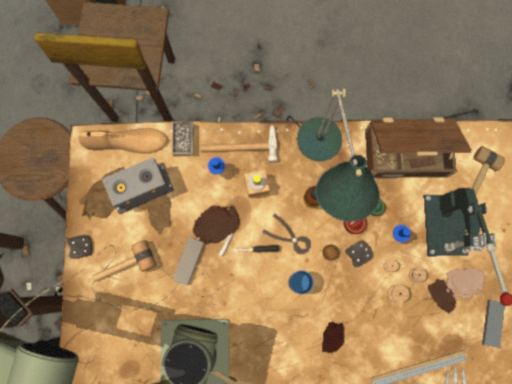

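View pics/side0.png

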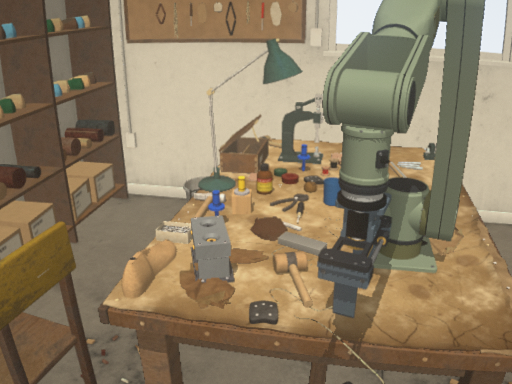

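The top view shows three things shaped like the drift: one yellow-handled in a wooden rest at (258,180), and blue ones at (217,166) and (402,233). The yellow one fits the description. The stand is at (138,186), and the brass die looks to be in the left bore at (121,188). I'll confirm this with an enlarged crop and measurements.

```bash
cat > h.py <<'E'
import numpy as np, cv2
from station import vision, telemetry
def ray(n,uv):
    c=vision.calibration(n); K=c['camera_matrix']
    d=cv2.undistortPoints(np.array([[uv]],float),K,np.array([c['k1'],0,0,0.]))[0,0] # distortion on k1 only
    return c['xyz'],c['rotation']@np.array([d[0],d[1],1])
def plane(n,uv,z):
    o,d=ray(n,uv); return o+d*(z-o[2])/d[2]
def proj(n,p):
    c=vision.calibration(n)
    return cv2.projectPoints(np.array([p],float),cv2.Rodrigues(c['rotation'].T)[0],-c['rotation'].T@c['xyz'],c['camera_matrix'],np.array([c['k1'],0,0,0.]))[0][0,0]
def tri(p,q):
    (o,d),(a,b)=ray("top",p),ray("side",q)
    t=np.linalg.lstsq(np.c_[d,-b],a-o,rcond=None)[0]
    return (o+d*t[0]+a+b*t[1])/2, np.linalg.norm(o+d*t[0]-a-b*t[1])
E
python3 - <<'E'
from h import *
ims={n:np.mean([vision.camera(n) for _ in range(4)],0).astype(np.uint8) for n in("top","side")}
for n,(x0,y0,x1,y1) in {"top":(95,140,285,225),"side":(180,165,260,290)}.items():
    np.save(n+".npy",ims[n])
    hsv=cv2.cvtColor(ims[n],cv2.COLOR_RGB2HSV)
    m=cv2.inRange(hsv,(22,150,110),(34,255,255)); m2=np.zeros_like(m); m2[y0:y1,x0:x1]=m[y0:y1,x0:x1]
    k,_,st,ce=cv2.connectedComponentsWithStats(m2)
    for i in range(1,k):
        if st[i,4]>5: print(n,st[i],ce[i])
a=cv2.resize(ims["top"][145:220,95:285],None,fx=4,fy=4,interpolation=cv2.INTER_CUBIC)
b=cv2.resize(ims["side"][170:290,180:262],None,fx=4,fy=4,interpolation=cv2.INTER_CUBIC)[:,:,:]
b=cv2.resize(b,None,fx=.6,fy=.6)
H=np.zeros((a.shape[0]+b.shape[0],a.shape[1],3),np.uint8);H[:a.shape[0]]=a;H[a.shape[0]:,:b.shape[1]]=b
cv2.imwrite("pics/c1.png",H[:600,:,::-1])
E
```

```text
top [254 175   7   9  49] [256.79591837 178.97959184]
side [238 176   7  15  77] [241.05194805 182.74025974]
side [257 183   3   8  20] [258.15 186.2 ]
```

View pics/c1.png

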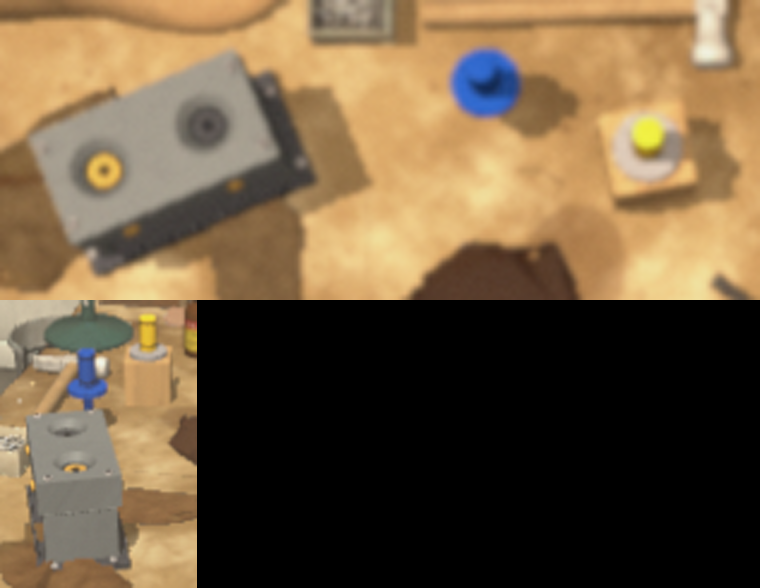

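The crop confirms it. The yellow drift in its rest is at crop (648,136). The brass die with its dark dot is in the left bore at (103,171), and dark steel is in the right bore at (203,124). Next I'll get accurate positions.

```bash
python3 - <<'E'
from h import *
T=np.load("top.npy");S=np.load("side.npy")
np.set_printoptions(precision=4,suppress=True)
def blob(im,lo,hi,box):
    x0,y0,x1,y1=box
    big=cv2.resize(im[y0:y1,x0:x1],None,fx=8,fy=8,interpolation=cv2.INTER_CUBIC)
    m=cv2.inRange(cv2.cvtColor(big,cv2.COLOR_RGB2HSV),lo,hi)
    c=max(cv2.findContours(m,cv2.RETR_EXTERNAL,cv2.CHAIN_APPROX_NONE)[0],key=cv2.contourArea)
    return (c[:,0]+.5)/8-.5+[x0,y0]
b=blob(T,(14,130,110),(35,255,255),(112,180,128,196)).astype(np.float32)
(cu,r)=cv2.minEnclosingCircle(b); e=cv2.fitEllipse(b); print("brass",cu,r,e, plane("top",e[0],.100))
# plate outline
p=blob(T,(0,0,95),(180,60,255),(98,150,172,212)).astype(np.float32)
q=cv2.minAreaRect(p); bx=cv2.boxPoints(q); W=np.array([plane("top",c,.110) for c in bx]); print("plate",q); print(W, np.linalg.norm(W-np.roll(W,1,0),axis=1)); print(W.mean(0))
i=np.argmax(np.linalg.norm(W-np.roll(W,1,0),axis=1)); v=W[i]-W[i-1]; v/=np.linalg.norm(v)
print("axis",np.degrees(np.arctan2(v[1],v[0])), W.mean(0)+.042*v, W.mean(0)-.042*v)
# handle
h=blob(T,(24,130,120),(36,255,255),(248,168,268,190)).astype(np.float32); e=cv2.fitEllipse(h); print("handle top",e)
k=blob(T,(0,0,120),(180,55,255),(246,170,268,194)).astype(np.float32); ec=cv2.fitEllipse(cv2.convexHull(k)); print("collar",ec,plane("top",ec[0],.074))
hs=blob(S,(22,130,110),(36,255,255),(234,170,250,195)); sc=(hs.min(0)+hs.max(0))/2; print("side",hs.min(0),hs.max(0))
print("handle@.099 top",plane("top",e[0],.115)); print(tri(e[0],sc))
for P in (plane("top",ec[0],.074),):
    for z in(.074,.124,.099): print(z,proj("top",[P[0],P[1],z]),proj("side",[P[0],P[1],z]))
E
```

```text
brass (120.50794982910156, 187.3135528564453) 4.449497699737549 ((120.48773956298828, 187.29116821289062), (8.478180885314941, 8.784942626953125), 48.162540435791016) [0.4954 0.2143 0.1   ]
plate ((135.58856201171875, 180.47836303710938), (30.322608947753906, 62.36973190307617), 66.6927719116211)
[[0.5198 0.2712 0.11  ]
 [0.5928 0.101  0.11  ]
 [0.507  0.0637 0.11  ]
 [0.4353 0.2323 0.11  ]] [0.0931 0.1851 0.0936 0.1832]
[0.5137 0.167  0.11  ]
axis -66.78860220932796 [0.5303 0.1284 0.11  ] [0.4972 0.2056 0.11  ]
handle top ((256.6781921386719, 178.45736694335938), (7.548302173614502, 8.169885635375977), 176.3794403076172)
collar ((256.3770446777344, 181.27598571777344), (15.571052551269531, 15.834452629089355), 151.45375061035156) [ 0.5131 -0.1923  0.074 ]
side [238.0625 179.5625] [243.9375 190.5625]
handle@.099 top [ 0.5131 -0.1929  0.115 ]
(array([ 0.5156, -0.1934,  0.0946]), np.float64(0.003721990274593134))
0.074 [256.377 181.276] [241.1926 190.7167]
0.124 [256.4931 177.8082] [240.9457 177.0133]
0.099 [256.4341 179.5706] [241.0693 183.9065]
```

```bash
python3 - <<'E'
from h import *
np.set_printoptions(precision=3,suppress=True)
print("head",tri((347,192),(282,68)), "joint",tri((339,93),(211,93)),"base",plane("top",(320,138),.02))
s=telemetry.get_state(); R=np.array(s['orientation']);p=np.array(s['tcp_pos'])
for n,t in dict(via=(.45,.20,.22),drift=(.513,-.193,.20)).items(): print(n,R.T@(np.array(t)-p))
print(s['clock'])
E
```

```text
head (array([ 0.407, -0.391,  0.464]), np.float64(0.004444117903925788)) joint (array([ 0.676, -0.403,  0.366]), np.float64(0.0042485723617770674)) base [ 0.663 -0.399  0.02 ]
via [-0.388 -0.272 -0.006]
drift [-0.545 -0.637  0.014]
0.5
```

Request:
jog_arm --moves '[{"tx":-0.388,"ty":-0.272,"tz":-0.006,"wz":52},{"tx":-0.388,"ty":-0.272,"tz":-0.006,"wz":52},{"tx":-0.388,"ty":-0.272,"tz":-0.006,"wz":52},{"tx":-0.388,"ty":-0.272,"tz":-0.006,"wz":52},{"tx":-0.388,"ty":-0.272,"tz":-0.006,"wz":52},{"tx":-0.388,"ty":-0.272,"tz":-0.006,"wz":52},{"tx":-0.388,"ty":-0.272,"tz":-0.006,"wz":52},{"tx":-0.388,"ty":-0.272,"tz":-0.006,"wz":52},{"tx":-0.388,"ty":-0.272,"tz":-0.006,"wz":52},{"tx":-0.388,"ty":-0.272,"tz":-0.006,"wz":52},{"tx":-0.388,"ty":-0.272,"tz":-0.006,"wz":52},{"tx":-0.388,"ty":-0.272,"tz":-0.006,"wz":52}]'

```text
invalid input at $.moves[0]: expected keys tx, ty, tz, wx, wy, wz, fingers
```

```bash
cat > go.py <<'E'
import sys
from h import *
np.set_printoptions(precision=4,suppress=True)
s=telemetry.get_state(); R=np.array(s['orientation']);p=np.array(s['tcp_pos'])
t=np.array([float(a) for a in sys.argv[1:4]])
print(s['clock'],p,"az_y",np.degrees(np.arctan2(R[1,1],R[0,1])),"z",R[:,2],"F",s['force'],s['opening'],s['gripper_force']); print("shift",R.T@(t-p))
E
python3 go.py .513 -.193 .20
```

```text
0.5 [0.1399 0.5577 0.2139] az_y 75.91773383593369 z [-0.      0.0001 -1.    ] F [ 0.5313 -0.144  -0.226 ] 0.0910592749449907 0.0
shift [-0.5446 -0.6374  0.0139]
```

All keys are needed in every row.

Request:
jog_arm --moves '[{"tx":-0.388,"ty":-0.272,"tz":-0.006,"wx":0,"wy":0,"wz":52,"fingers":0.091},{"tx":-0.388,"ty":-0.272,"tz":-0.006,"wx":0,"wy":0,"wz":52,"fingers":0.091},{"tx":-0.388,"ty":-0.272,"tz":-0.006,"wx":0,"wy":0,"wz":52,"fingers":0.091},{"tx":-0.388,"ty":-0.272,"tz":-0.006,"wx":0,"wy":0,"wz":52,"fingers":0.091},{"tx":-0.388,"ty":-0.272,"tz":-0.006,"wx":0,"wy":0,"wz":52,"fingers":0.091},{"tx":-0.388,"ty":-0.272,"tz":-0.006,"wx":0,"wy":0,"wz":52,"fingers":0.091},{"tx":-0.388,"ty":-0.272,"tz":-0.006,"wx":0,"wy":0,"wz":52,"fingers":0.091},{"tx":-0.388,"ty":-0.272,"tz":-0.006,"wx":0,"wy":0,"wz":52,"fingers":0.091},{"tx":-0.388,"ty":-0.272,"tz":-0.006,"wx":0,"wy":0,"wz":52,"fingers":0.091},{"tx":-0.388,"ty":-0.272,"tz":-0.006,"wx":0,"wy":0,"wz":52,"fingers":0.091},{"tx":-0.388,"ty":-0.272,"tz":-0.006,"wx":0,"wy":0,"wz":52,"fingers":0.091},{"tx":-0.388,"ty":-0.272,"tz":-0.006,"wx":0,"wy":0,"wz":52,"fingers":0.091}]'

```text
clock: 1.7
tcp_pos: [0.4499, 0.1994, 0.2199]
orientation: [[-0.404, 0.915, -0.001], [0.915, 0.404, 0.001], [0.001, -0.0, -1.0]]
force: [-0.6, -0.3, -0.2]
opening: 0.0908
gripper_force: 0.0
```

```bash
python3 go.py .513 -.193 .20
```

```text
1.7 [0.4499 0.1994 0.2199] az_y 23.84042880502806 z [-0.0007  0.0006 -1.    ] F [-0.6322 -0.2607 -0.2217] 0.09084334923622303 0.0
shift [-0.3845 -0.1009  0.0196]
```

Request:
jog_arm --moves '[{"tx":-0.384,"ty":-0.101,"tz":0.02,"wx":0,"wy":0,"wz":44,"fingers":0.07},{"tx":-0.384,"ty":-0.101,"tz":0.02,"wx":0,"wy":0,"wz":44,"fingers":0.07},{"tx":-0.384,"ty":-0.101,"tz":0.02,"wx":0,"wy":0,"wz":44,"fingers":0.07},{"tx":-0.384,"ty":-0.101,"tz":0.02,"wx":0,"wy":0,"wz":44,"fingers":0.07},{"tx":-0.384,"ty":-0.101,"tz":0.02,"wx":0,"wy":0,"wz":44,"fingers":0.07},{"tx":-0.384,"ty":-0.101,"tz":0.02,"wx":0,"wy":0,"wz":44,"fingers":0.07},{"tx":-0.384,"ty":-0.101,"tz":0.02,"wx":0,"wy":0,"wz":44,"fingers":0.07},{"tx":-0.384,"ty":-0.101,"tz":0.02,"wx":0,"wy":0,"wz":44,"fingers":0.07},{"tx":-0.384,"ty":-0.101,"tz":0.02,"wx":0,"wy":0,"wz":44,"fingers":0.07},{"tx":-0.384,"ty":-0.101,"tz":0.02,"wx":0,"wy":0,"wz":44,"fingers":0.07},{"tx":-0.384,"ty":-0.101,"tz":0.02,"wx":0,"wy":0,"wz":44,"fingers":0.07}]'

```text
clock: 2.8
tcp_pos: [0.5133, -0.1904, 0.1999]
orientation: [[0.341, 0.94, -0.0], [0.94, -0.341, 0.001], [0.001, -0.001, -1.0]]
force: [-0.9, 0.2, 0.5]
opening: 0.0702
gripper_force: 0.0
```

```bash
python3 go.py .513 -.193 .085; python3 - <<'E'
from h import *
im=vision.camera("side")[90:220,170:330]
cv2.imwrite("pics/s2.png",cv2.resize(im,None,fx=4,fy=4,interpolation=cv2.INTER_CUBIC)[:,:,::-1])
E
```

```text
2.8 [ 0.5133 -0.1904  0.1999] az_y -19.963714832794544 z [-0.0004  0.001  -1.    ] F [-0.8669  0.2353  0.4514] 0.07023076560166576 0.0
shift [-0.0026  0.0007  0.1149]
```

View pics/s2.png

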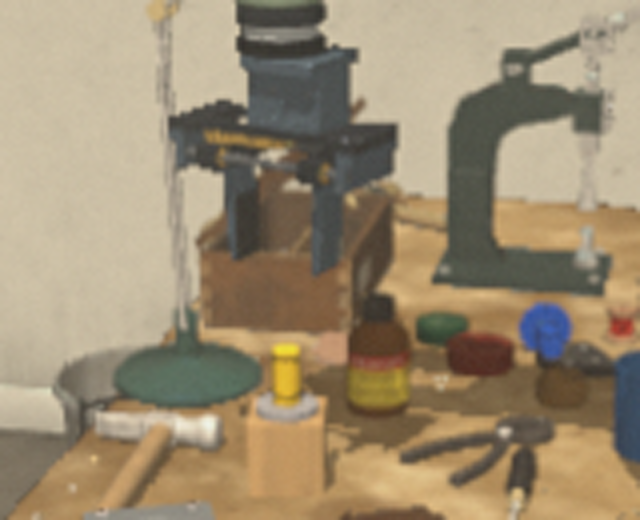

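The handle, at crop (287,372), lies midway between the fingers at (240,·) and (325,·). I'll descend and grip.

Request:
jog_arm --moves '[{"tx":0,"ty":0,"tz":0.04,"wx":0,"wy":0,"wz":0,"fingers":0.07},{"tx":0,"ty":0,"tz":0.075,"wx":0,"wy":0,"wz":0,"fingers":0.07},{"tx":0,"ty":0,"tz":0.1,"wx":0,"wy":0,"wz":0,"fingers":0.07},{"tx":0,"ty":0,"tz":0.115,"wx":0,"wy":0,"wz":0,"fingers":0.07},{"tx":0,"ty":0,"tz":0.115,"wx":0,"wy":0,"wz":0,"fingers":0.07}]'

```text
clock: 3.35
tcp_pos: [0.5119, -0.1901, 0.0831]
orientation: [[0.341, 0.94, -0.005], [0.94, -0.341, 0.002], [0.0, -0.005, -1.0]]
force: [-0.3, -0.4, -0.2]
opening: 0.07
gripper_force: 0.0
```

Request:
jog_arm --moves '[{"tx":0,"ty":0,"tz":0,"wx":0,"wy":0,"wz":0,"fingers":0.015},{"tx":0,"ty":0,"tz":0,"wx":0,"wy":0,"wz":0,"fingers":0.015},{"tx":0,"ty":0,"tz":0,"wx":0,"wy":0,"wz":0,"fingers":0.015},{"tx":0,"ty":0,"tz":0,"wx":0,"wy":0,"wz":0,"fingers":0.015},{"tx":0,"ty":0,"tz":0,"wx":0,"wy":0,"wz":0,"fingers":0.015},{"tx":0,"ty":0,"tz":0,"wx":0,"wy":0,"wz":0,"fingers":0.015},{"tx":0,"ty":0,"tz":0,"wx":0,"wy":0,"wz":0,"fingers":0.015},{"tx":0,"ty":0,"tz":0,"wx":0,"wy":0,"wz":0,"fingers":0.015}]' --squeeze 55

```text
clock: 4.15
tcp_pos: [0.5139, -0.1927, 0.0852]
orientation: [[0.343, 0.939, 0.001], [0.939, -0.343, -0.0], [0.0, 0.001, -1.0]]
force: [0.2, -0.4, 1.2]
opening: 0.0233
gripper_force: 55.0
```

```bash
python3 go.py .513 -.193 .085
```

```text
4.15 [ 0.5139 -0.1927  0.0852] az_y -20.08767715426376 z [ 0.0011 -0.0003 -1.    ] F [ 0.2218 -0.4293  1.1548] 0.023250398050376327 55.00049741298426
shift [-0.0006 -0.0007  0.0002]
```

Request:
jog_arm --moves '[{"tx":0,"ty":0,"tz":-0.02,"wx":0,"wy":0,"wz":0,"fingers":0.015},{"tx":0,"ty":0,"tz":-0.05,"wx":0,"wy":0,"wz":0,"fingers":0.015},{"tx":0,"ty":0,"tz":-0.09,"wx":0,"wy":0,"wz":0,"fingers":0.015},{"tx":0,"ty":0,"tz":-0.13,"wx":0,"wy":0,"wz":0,"fingers":0.015},{"tx":0,"ty":0,"tz":-0.165,"wx":0,"wy":0,"wz":0,"fingers":0.015},{"tx":0,"ty":0,"tz":-0.165,"wx":0,"wy":0,"wz":0,"fingers":0.015},{"tx":0,"ty":0,"tz":-0.165,"wx":0,"wy":0,"wz":0,"fingers":0.015}]'

```text
clock: 4.85
tcp_pos: [0.5129, -0.1923, 0.2495]
orientation: [[0.343, 0.939, -0.001], [0.939, -0.343, 0.0], [0.0, -0.001, -1.0]]
force: [-0.3, 0.1, -2.8]
opening: 0.0233
gripper_force: 55.0
```

```bash
python3 go.py .4954 .2143 .25
```

```text
4.85 [ 0.5129 -0.1923  0.2495] az_y -20.083842736931018 z [-0.0007  0.0004 -1.    ] F [-0.3085  0.1123 -2.7512] 0.02329216113694087 54.99931013386231
shift [ 0.3759 -0.1561 -0.0003]
```

Request:
jog_arm --moves '[{"tx":0.376,"ty":-0.156,"tz":0,"wx":0,"wy":0,"wz":-43,"fingers":0.015},{"tx":0.376,"ty":-0.156,"tz":0,"wx":0,"wy":0,"wz":-43,"fingers":0.015},{"tx":0.376,"ty":-0.156,"tz":0,"wx":0,"wy":0,"wz":-43,"fingers":0.015},{"tx":0.376,"ty":-0.156,"tz":0,"wx":0,"wy":0,"wz":-43,"fingers":0.015},{"tx":0.376,"ty":-0.156,"tz":0,"wx":0,"wy":0,"wz":-43,"fingers":0.015},{"tx":0.376,"ty":-0.156,"tz":0,"wx":0,"wy":0,"wz":-43,"fingers":0.015},{"tx":0.376,"ty":-0.156,"tz":0,"wx":0,"wy":0,"wz":-43,"fingers":0.015},{"tx":0.376,"ty":-0.156,"tz":0,"wx":0,"wy":0,"wz":-43,"fingers":0.015},{"tx":0.376,"ty":-0.156,"tz":0,"wx":0,"wy":0,"wz":-43,"fingers":0.015},{"tx":0.376,"ty":-0.156,"tz":0,"wx":0,"wy":0,"wz":-43,"fingers":0.015},{"tx":0.376,"ty":-0.156,"tz":0,"wx":0,"wy":0,"wz":-43,"fingers":0.015},{"tx":0.376,"ty":-0.156,"tz":0,"wx":0,"wy":0,"wz":-43,"fingers":0.015}]'

```text
clock: 6.05
tcp_pos: [0.4959, 0.2125, 0.2492]
orientation: [[-0.388, 0.922, -0.001], [0.922, 0.388, -0.001], [-0.0, -0.002, -1.0]]
force: [0.3, -0.6, -2.3]
opening: 0.0231
gripper_force: 55.0
```

Request:
jog_arm --moves '[{"tx":0,"ty":0,"tz":0.02,"wx":0,"wy":0,"wz":0,"fingers":0.015},{"tx":0,"ty":0,"tz":0.04,"wx":0,"wy":0,"wz":0,"fingers":0.015},{"tx":0,"ty":0,"tz":0.045,"wx":0,"wy":0,"wz":0,"fingers":0.015},{"tx":0,"ty":0,"tz":0.045,"wx":0,"wy":0,"wz":0,"fingers":0.015}]'

```text
clock: 6.45
tcp_pos: [0.4958, 0.213, 0.2044]
orientation: [[-0.388, 0.922, -0.002], [0.922, 0.388, -0.001], [-0.0, -0.002, -1.0]]
force: [0.2, -0.5, -1.8]
opening: 0.0227
gripper_force: 55.0
```

```bash
python3 go.py .4954 .2143 .19; python3 - <<'E'
from h import *
for n,(x0,y0,x1,y1) in dict(side=(170,150,290,290)).items():
    im=np.mean([vision.camera(n) for _ in range(3)],0).astype(np.uint8); np.save("s3.npy",im)
    cv2.imwrite("pics/s3.png",cv2.resize(im[y0:y1,x0:x1],None,fx=4,fy=4,interpolation=cv2.INTER_CUBIC)[:,:,::-1])
print(proj("side",(.4954,.2143,.100)),proj("side",(.4954,.2143,.112)),proj("side",(.4954,.2143,.127)))
E
```

```text
6.45 [0.4958 0.213  0.2044] az_y 22.819600704788854 z [-0.0016 -0.0007 -1.    ] F [ 0.2233 -0.5052 -1.8466] 0.02274485836072353 54.99941536843835
shift [0.0014 0.0002 0.0144]
[210.84261433 241.08813592] [210.63051365 236.99981207] [210.3647654  231.83877553]
```

View pics/s3.png

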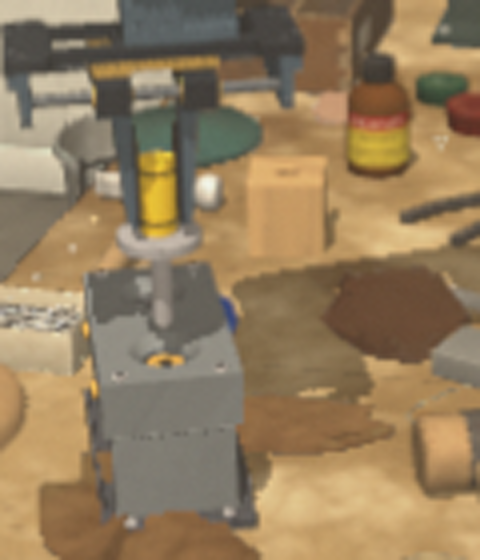

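The drift tip is at crop (163,325), directly over the brass die's dot at (163,362), and its projection agrees. I'll push down slowly.

Request:
jog_arm --moves '[{"tx":0.001,"ty":0,"tz":0.01,"wx":0,"wy":0,"wz":0,"fingers":0.015},{"tx":0.001,"ty":0,"tz":0.02,"wx":0,"wy":0,"wz":0,"fingers":0.015},{"tx":0.001,"ty":0,"tz":0.025,"wx":0,"wy":0,"wz":0,"fingers":0.015},{"tx":0.001,"ty":0,"tz":0.03,"wx":0,"wy":0,"wz":0,"fingers":0.015},{"tx":0.001,"ty":0,"tz":0.035,"wx":0,"wy":0,"wz":0,"fingers":0.015}]'

```text
clock: 7.1
tcp_pos: [0.4953, 0.2153, 0.1702]
orientation: [[-0.389, 0.921, -0.0], [0.921, 0.389, 0.0], [0.0, -0.0, -1.0]]
force: [-2.4, -0.2, 4.2]
opening: 0.0231
gripper_force: 55.0
```

Request:
jog_arm --moves '[{"tx":0,"ty":0,"tz":0.005,"wx":0,"wy":0,"wz":0,"fingers":0.015},{"tx":0,"ty":0,"tz":0.01,"wx":0,"wy":0,"wz":0,"fingers":0.015},{"tx":0,"ty":0,"tz":0.015,"wx":0,"wy":0,"wz":0,"fingers":0.015},{"tx":0,"ty":0,"tz":0.02,"wx":0,"wy":0,"wz":0,"fingers":0.015},{"tx":0,"ty":0,"tz":0.025,"wx":0,"wy":0,"wz":0,"fingers":0.015},{"tx":0,"ty":0,"tz":0.03,"wx":0,"wy":0,"wz":0,"fingers":0.015},{"tx":0,"ty":0,"tz":0.034,"wx":0,"wy":0,"wz":0,"fingers":0.015},{"tx":0,"ty":0,"tz":0.034,"wx":0,"wy":0,"wz":0,"fingers":0.015}]'

```text
clock: 7.9
tcp_pos: [0.4953, 0.215, 0.1352]
orientation: [[-0.389, 0.921, -0.001], [0.921, 0.389, -0.0], [0.0, -0.001, -1.0]]
force: [-0.7, -1.4, -1.6]
opening: 0.023
gripper_force: 55.0
```

```bash
python3 go.py .4954 .2143 .129
```

```text
7.9 [0.4953 0.215  0.1352] az_y 22.91781238377281 z [-0.0012 -0.0005 -1.    ] F [-0.7403 -1.3504 -1.5503] 0.023038499252788135 54.999395844497485
shift [-0.0007 -0.0001  0.0062]
```

Request:
jog_arm --moves '[{"tx":0,"ty":0,"tz":0.003,"wx":0,"wy":0,"wz":0,"fingers":0.015},{"tx":0,"ty":0,"tz":0.005,"wx":0,"wy":0,"wz":0,"fingers":0.015},{"tx":0,"ty":0,"tz":0.006,"wx":0,"wy":0,"wz":0,"fingers":0.015},{"tx":0,"ty":0,"tz":0.0065,"wx":0,"wy":0,"wz":0,"fingers":0.015},{"tx":0,"ty":0,"tz":0.0065,"wx":0,"wy":0,"wz":0,"fingers":0.015}]'

```text
clock: 8.4
tcp_pos: [0.4956, 0.2152, 0.1295]
orientation: [[-0.389, 0.921, 0.0], [0.921, 0.389, 0.0], [0.0, 0.0, -1.0]]
force: [-0.0, 0.2, -1.4]
opening: 0.0228
gripper_force: 55.0
```

```bash
python3 go.py .4954 .2143 .129; python3 - <<'E'
from h import *
im=np.mean([vision.camera("side") for _ in range(3)],0).astype(np.uint8)
cv2.imwrite("pics/s4.png",cv2.resize(im[150:290,170:290],None,fx=4,fy=4,interpolation=cv2.INTER_CUBIC)[:,:,::-1])
E
```

```text
8.4 [0.4956 0.2152 0.1295] az_y 22.920194990855954 z [ 0.0001  0.0001 -1.    ] F [-0.0452  0.1951 -1.4164] 0.02282762594457309 54.99931240767182
shift [-0.0007 -0.0006  0.0005]
```

View pics/s4.png

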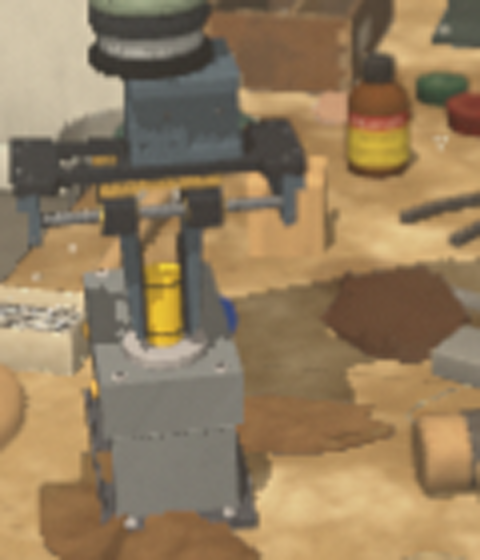

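The collar at crop (163,345) is almost down on the plate, but the force shows no contact yet. I'll press a little further.

Request:
jog_arm --moves '[{"tx":0,"ty":0,"tz":0.001,"wx":0,"wy":0,"wz":0,"fingers":0.015},{"tx":0,"ty":0,"tz":0.0015,"wx":0,"wy":0,"wz":0,"fingers":0.015},{"tx":0,"ty":0,"tz":0.0015,"wx":0,"wy":0,"wz":0,"fingers":0.015}]'

```text
clock: 8.85
tcp_pos: [0.4958, 0.2152, 0.1292]
orientation: [[-0.389, 0.921, 0.001], [0.921, 0.389, 0.0], [-0.0, 0.001, -1.0]]
force: [-1.7, -0.9, 5.2]
opening: 0.023
gripper_force: 55.0
```

The collar is seated: upward force at z 0.129. Now I'll release and retreat.

Request:
jog_arm --moves '[{"tx":0,"ty":0,"tz":0,"wx":0,"wy":0,"wz":0,"fingers":0.07},{"tx":0,"ty":0,"tz":0,"wx":0,"wy":0,"wz":0,"fingers":0.07},{"tx":0,"ty":0,"tz":0,"wx":0,"wy":0,"wz":0,"fingers":0.07},{"tx":0,"ty":0,"tz":0,"wx":0,"wy":0,"wz":0,"fingers":0.07},{"tx":0,"ty":0,"tz":-0.02,"wx":0,"wy":0,"wz":0,"fingers":0.07},{"tx":0,"ty":0,"tz":-0.05,"wx":0,"wy":0,"wz":0,"fingers":0.07},{"tx":0,"ty":0,"tz":-0.1,"wx":0,"wy":0,"wz":0,"fingers":0.07},{"tx":0,"ty":0,"tz":-0.13,"wx":0,"wy":0,"wz":0,"fingers":0.07},{"tx":0,"ty":-0.05,"tz":-0.13,"wx":0,"wy":0,"wz":0,"fingers":0.07},{"tx":0,"ty":-0.1,"tz":-0.13,"wx":0,"wy":0,"wz":0,"fingers":0.07},{"tx":0,"ty":-0.15,"tz":-0.13,"wx":0,"wy":0,"wz":0,"fingers":0.07},{"tx":0,"ty":-0.15,"tz":-0.13,"wx":0,"wy":0,"wz":0,"fingers":0.07}]'

```text
clock: 10.05
tcp_pos: [0.3517, 0.1543, 0.2576]
orientation: [[-0.389, 0.921, -0.004], [0.921, 0.389, -0.001], [0.0, -0.004, -1.0]]
force: [0.8, 0.4, 0.4]
opening: 0.07
gripper_force: 0.0
```

```bash
python3 - <<'E'
from h import *
I=[]
for n,(x0,y0,x1,y1) in dict(side=(180,190,260,290),top=(90,145,190,225)).items():
    im=np.mean([vision.camera(n) for _ in range(3)],0).astype(np.uint8)
    I.append(cv2.resize(im[y0:y1,x0:x1],(400,500 if n=="side" else 320),interpolation=cv2.INTER_CUBIC))
I[1]=cv2.copyMakeBorder(I[1],0,180,0,0,cv2.BORDER_CONSTANT)
cv2.imwrite("pics/f.png",np.hstack(I)[:,:,::-1])
E
```

```text
(no output)
```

View pics/f.png

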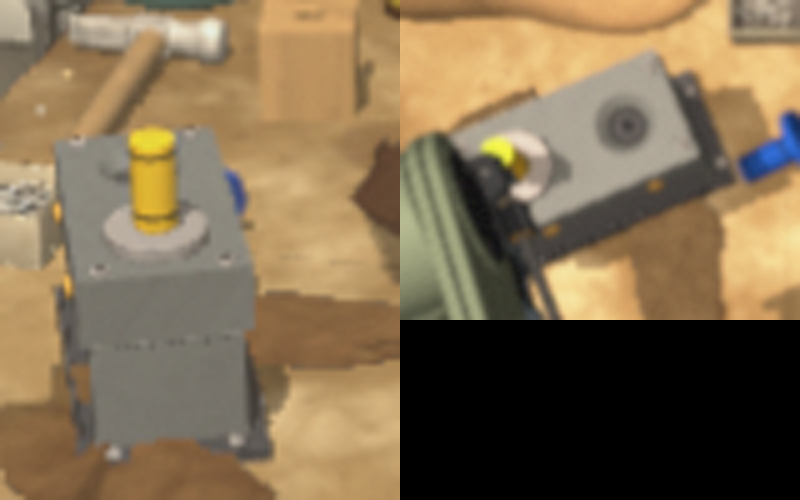

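The yellow drift stands seated at (155,180) and the steel die is still in its bore at (625,125). However, a blue look-alike now lies by the stand at (770,160) and wasn't there before. I'll check how it stood originally and where it is now.

```bash
python3 - <<'E'
from h import *
r=lambda im,b:cv2.resize(im[b[1]:b[3],b[0]:b[2]],(400,300),interpolation=cv2.INTER_CUBIC)
T=vision.camera("top");S=vision.camera("side");T0=np.load("top.npy");S0=np.load("side.npy")
bt=(150,130,250,205);bs=(180,165,280,240)
cv2.imwrite("pics/g.png",np.vstack([np.hstack([r(T0,bt),r(T,bt)]),np.hstack([r(S0,bs),r(S,bs)])])[:,:,::-1])
for n,I in(("top",T0),("top",T),("side",S0),("side",S)):
    m=cv2.inRange(cv2.cvtColor(I,cv2.COLOR_RGB2HSV),(105,150,60),(125,255,255))
    k,_,st,ce=cv2.connectedComponentsWithStats(m)
    print(n,[(st[i].tolist(),ce[i].round(1)) for i in range(1,k) if st[i,4]>15])
E
```

```text
top [([209, 158, 15, 15, 184], array([216.1, 165.3])), ([394, 226, 16, 16, 201], array([401.3, 233.1]))]
top [([176, 172, 30, 17, 162], array([188.2, 180.6])), ([356, 235, 35, 14, 192], array([369.9, 242.1]))]
side [([299, 156, 10, 3, 25], array([303.5, 157. ])), ([209, 204, 15, 7, 56], array([215.6, 207.1]))]
side [([301, 167, 11, 12, 67], array([306. , 171.7]))]
```

View pics/g.png

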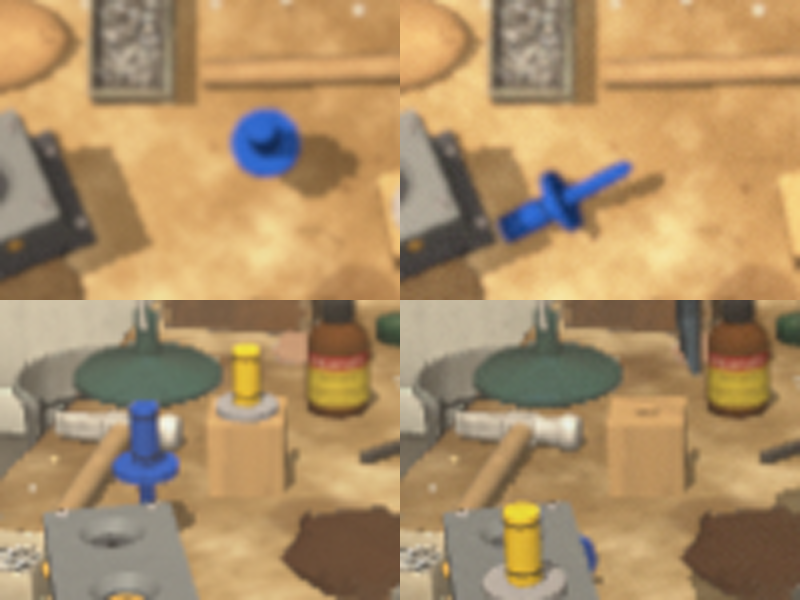

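Both blue look-alikes have fallen over, including the far one, which moved from (401,233) to (370,242) and which the arm never went near. They were standing on their points and toppled by themselves. The job itself isn't affected: the drift is seated, the wooden rest is empty and the steel die is still in place.

```bash
python3 -c "
from station import finish_job
print(finish_job())"
```

```text
the job is handed in; nothing more can be done
None
```

I pushed the brass die out with the yellow-handled drift, left the drift standing in that bore with its collar on the stand, left the steel die in place, and handed the job in; the drop into the tray is inferred from the push force and the seated collar, since the tray was out of view.

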